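# Seat the centrifuge rotor by feel and spin it by hand

## Task

The blue rotor of the open bench centrifuge has been put back but is still riding high on its drive cross. Hold it by the black knob, press lightly and turn until it drops, and press it fully home, never leaning on it with more than about 25 N; then spin the seated rotor by hand through a turn and a quarter in one direction to check that it runs freely. Leave it at rest, fully home, and leave everything around it where it is.

Things in the scene. Friction and masses are not known exactly. Their poses are not given: they have to be found in the camera images.
- machine: bench centrifuge, fixed: cream housing, flat deck 85 mm above the table, lid off. Origin on the table under the rotor's axis; z up, x to the rear; it reaches 170 mm to -x (panel), 110 mm to +x, 105 mm to each side. A grey bowl lip (radius 74 to 80 mm) stands 16 mm above the deck, a hinge block behind it 20 mm
- seat (a point): centre of the drive's seat face, 97 mm above the table on the rotor's vertical axis (does not turn). The rotor's underside rests here when fully home. Hidden under the rotor, a 12 mm shaft keeps it centred within about 1 mm and a steel cross, four arms 6 mm wide and 6 mm high, stands at an unknown angle
- mount (a joint): how far the rubber-mounted motor with its seat has sunk, m (0 = up, at most 0.008). It does not yield until about 5 N is put on the knob, then sinks about 1 mm for every 4 N more, and comes back up when let go
- clip (a joint): how far the stiff rubber clip round the shaft has been pushed down, m: 0 at the start, 0.0065 with the rotor fully home. The rotor stands on it. It yields only when the rotor bears on it with more than 6 N (the rotor's own weight, about 3.4 N, included), and has no spring: it stays where pushed. Turning the rotor without pressing does not seat it
- knob (a point): centre (half-way up) of the black round knob on the rotor, 28 mm in diameter, 45 mm tall: its top is 22.5 mm above this point, the rotor's flat blue top 22.5 mm below. The frame is the rotor's (z up, tubes on +y and -y). At the start this point is 61 mm above the seat; fully home 54.5 mm above it
- rotor: the loose blue rotor, 124 mm in diameter, 0.28 to 0.42 kg; origin at the centre of its underside, where a cross-shaped slot 10 mm wide fits the drive's cross at four angles a quarter turn apart, each within about 0.1 rad. The start is 0.2 to 1.4 rad from a fit, so at most 1.5 rad of turn in either direction finds one
- under (a point): the centre of the rotor's underside again. Out of line with the cross it lands on it 6 mm above the seat (0.5 mm below the start); in line it goes down to the seat. Pressed out of line it slides round easily on the cross while the drive stays still; once home, rotor and drive turn together (0.2 rad of play)
- tube_a (a point): one of two yellow capped tubes fixed upright in the rotor, 13 mm in diameter, standing 18 mm above the rotor's flat top, 44 mm from its axis on the +y side. This point is on the tube's axis, half-way up the standing part. Its smooth, slippery side can be pushed with the fingers to turn the rotor
- tube_b (a point): the other yellow tube, opposite, 44 mm from the axis on the rotor's -y side
- drive (a joint): angle of the motor drive, rad, growing counter-clockwise seen from above, no end stops; starts within 0.1 of 0. It turns against a steady 0.06 N m (about 1.4 N at a tube) and stops when no longer pushed. It does not tell the angle of the cross
- vial: amber vial with white cap, 24 mm across, 36 mm tall, standing on the housing's deck at the panel side; leave alone. Origin under its centre
- tube_rack: orange tube rack 120 x 70 x 55 mm, beside the machine; leave alone. Origin under its centre
- clear_lid: the machine's clear round lid, 170 mm across, 51 mm tall, lying beside it; leave alone. Origin under its centre
- marker: white and blue marker pen, 138 mm long, lying along its x; leave alone. Origin under its middle
- bottle: white bottle with red cap, 64 mm across, 140 mm tall; leave alone. Origin under its centre
- tray: shallow white tray 160 x 110 x 25 mm; leave alone. Origin under its centre
- tape: purple roll of tape lying flat, 90 mm across, 19 mm high; leave alone. Origin under its centre
Mind the look-alikes: they are no part of the job. There is more than one size of the rotor; the job needs the middle-sized.

How it is judged (in metres and radians):
On the way, in this order (a step that is already met when the one before it is completed fails the run):
1. the rotor is pressed fully home on its drive (z of knob in the frame of seat below 0.057 m and horizontal distance between knob and seat below 0.004 m and angle between knob's own z axis and vertical below 0.06 rad), for 0.2 s.
2. the seated rotor has been spun by hand through a good turn (drive 7.2 rad from its zero, either way) (all of step 1 and (value of joint drive above 7.2 rad or value of joint drive below -7.2 rad)), for 0.1 s.
At the end, for the whole second after the job is handed in: the rotor is fully home (knob centre less than 57 mm above the seat, within 4 mm of its axis, tilted less than 0.06 rad), the drive stands at least 7.2 rad from its zero (about a turn and an eighth), rotor at rest and released (all of step 2 and linear speed of rotor below 0.02 m/s and velocity of joint drive between -0.1 and 0.1 rad/s); the robot touches nothing.
It fails at once if the rotor was forced down or sideways on its drive with more than 25 N (contact force between rotor and machine above 25 N).
It fails at once if one of the things around was pushed away (more than 20 mm) (distance of any of vial, tube_rack, clear_lid, marker, bottle, tray, tape from where it was at the start of the episode above 0.02 m).
It also fails if it takes over 69 s, if anything falls off the work surface, if the arm or the gripper's body presses on something with over 40 N, if the wrist force passes 120 N, or if a joint passes its speed limit or range.

## Robot

A 6-joint arm with a two-finger parallel gripper is mounted at the origin on the work surface. World frame = base frame: x ahead of the robot, y to its left, z up, the work surface at z = 0. Lengths are in mm, angles in rad, forces in N, time in s.
With the tool pointing down it reaches from about 350 to 775 mm from the base axis. Payload 7.3 kg.
Tool frame: the origin (TCP) lies on the front face of the gripper's body, between the roots of the fingers; the fingertips stand 66 mm ahead of it and the grasp point (between the pads) lies 47 mm ahead of it (bot.tip_extent is the distance from the TCP to the fingertips, in mm); z points along the fingers, y is the line along which they close (so a half turn about z gives the same grasp; the last joint's range is limited). The gripper opens to 92 mm and grips with 3 to 60 N. Pads are 19 mm wide; open, the fingers measure 130 mm over their backs; the gripper's body (75 mm by 190 mm) begins 47 mm behind the grasp point.
Start: joints at [-1.472, 0.342, 1.524, -0, 1.275, -0.146], TCP at [127.261, -509.356, 292.241] pointing down, gripper open.
Joint ranges: [-2.53, 2.53], [-0.77, 2.02], [0.04, 2.7], [-1, 4.14], [0.28, 2.66], [-3.11, 3.11]. Speed limits (rad/s): [2.57, 2.57, 3.14, 3.14, 3.14, 3.14].

## Interface

Orientations are given as [roll, pitch, yaw] about the fixed x, y, z axes, in that order (R = Rz(yaw) Ry(pitch) Rx(roll)).
In Python, from plant import readout, viewer, order, bot gives the robot as it stands.
- The arm moves only by the shell command python3 -m creep 'ROWS'. ROWS is text: rows parted by semicolons, each of 7 numbers parted by spaces: the shift along the world's x, y, z in m, then the turn, a rotation vector about the world's x, y, z in rad, then the opening in per cent of the stroke, from 0 (shut) to 100 (fully open). A call has 1 to 8 rows; each row shifts and turns the commanded pose from where the row before left it; what a row does not reach is not made up. A row lasts 1/12 s, in which the tool goes at most 41.7 mm and 7.16 degrees, less where a joint would pass 70% of its speed; a pose out of reach is approached as far as the arm can. A call is refused whole if a number of a shift passes 0.0417 or a number of a turn 0.125, either way. A call with a gripper value outside its range is refused whole. The fingers move at their own pace and stop on an object; the grip force is fixed at half the most. Time passes only in rows, so rows that do not move let the fingers close. It gives the time, the measured TCP pose, the force, the opening and the grip force at its end, in the units of the state.
- readout.get_obs(): the state, without advancing time (a new reading comes with each control period).
- viewer.capture(name): name is "scene" or "top"; returns the picture (480x640x3 uint8, red, green, blue); there is no depth.
- viewer.camera_info(name): a dict with "fx", "fy", "cx", "cy" (pixels), "origin" and "rotation" of the camera in the world. Camera axes: x right, y up, looking along -z (the intrinsics and any distortion apply to the point x, -y, -z); pixel columns grow to the right and rows downward; lengths in mm; the calibration is good to about 2 mm. A picture is of the moment at which its call begins. camera_info takes no time and is no camera call.
- order.close_job(): hands the job in; it is judged then, once.
The state is a dict: "time": time; "joint_positions": joint angles; "dq": joint speeds; "tau": joint torques, N m; "tool_pos": TCP position; "tcp_rot": TCP orientation; "contact_force": force on the tool from outside, world axes, zero at the start; "moment": the same for the moment, N m; "grip_width": finger opening in mm; "finger_force": force on a finger pad.
Only numpy, scipy, OpenCV 4.12 (cv2) and the standard library are available. Lean on these libraries where they do the work, as an engineer would, in place of code of your own. Each camera call takes 0.05 s, during which the arm holds its last target. There are 200 camera calls.

## Working session

There is one attempt and no reset: what is moved stays moved. The work goes in short steps, Python scripts to look and compute and a shell command to move; the robot and the scene stay as the last step left them, time stands still between calls to the robot, and variables do not carry over. Pictures are saved under pics/ and viewed, at most 10 in all, crops included, and the job is handed in when it is done.

```bash
mkdir -p pics
cat > h.py <<'E'
import numpy as np, cv2
from plant import readout, viewer, order, bot
def snap(cam,name,crop=None,k=1):
    im=viewer.capture(cam)[:,:,::-1]
    if crop: 
        a,b,c,d=crop; im=im[b:d,a:c]
    im=cv2.resize(im,None,fx=k,fy=k,interpolation=cv2.INTER_CUBIC) if k!=1 else im
    cv2.imwrite('pics/'+name,im)
def ray(cam,u,v,z):
    i=viewer.camera_info(cam); R=np.array(i['rotation']); o=np.array(i['origin'])
    d=R@np.array([(u-i['cx'])/i['fx'],-(v-i['cy'])/i['fy'],-1.])
    return o+d*(z-o[2])/d[2]
def proj(cam,p):
    i=viewer.camera_info(cam); R=np.array(i['rotation']); o=np.array(i['origin'])
    c=R.T@(np.array(p)-o); return i['cx']+i['fx']*c[0]/-c[2], i['cy']-i['fy']*c[1]/-c[2]
E
python3 - <<'E'
from h import *
snap('scene','s0.png'); snap('top','t0.png')
for c in('scene','top'): print(viewer.camera_info(c))
o=readout.get_obs(); print(o)
E
```

```text
{'fx': 520.498451026307, 'fy': 520.498451026307, 'cx': 324.28807988120644, 'cy': 242.86957615206265, 'origin': array([1595.82169531, -189.57249487, 1091.94404469]), 'rotation': array([0.85919375, 0.02223848, 1.37442524])}
{'fx': 498.7092492999223, 'fy': 498.7092492999223, 'cx': 318.7044885787366, 'cy': 235.1752952614429, 'origin': array([ 302.91973851,   10.30982142, 1216.34755887]), 'rotation': array([ 0.18263145,  0.00810808, -1.59918542])}
{'time': 0.1, 'joint_positions': array([-1.47199391e+00,  3.42630919e-01,  1.52490055e+00,  1.64315557e-05,
        1.27539183e+00, -1.46008747e-01]), 'dq': array([-0.00110814, -0.00219446, -0.00209756,  0.00096304, -0.00086128,
       -0.00188235]), 'tau': array([ 1.02080186e-03, -4.32004988e+01, -2.44693226e+01,  7.18912901e-02,
        5.26107650e-02, -4.73700993e-05]), 'tool_pos': array([ 127.24056873, -509.07500835,  291.633194  ]), 'tcp_rot': array([-3.14027846e+00, -2.09141461e-04,  2.44806233e-01]), 'contact_force': array([-0.08275572, -0.36507081,  0.16518496]), 'moment': array([-0.01132926, -0.03388716, -0.02847165]), 'finger_force': 0.0, 'grip_width': 91.40544977208381}
```

View pics/s0.png

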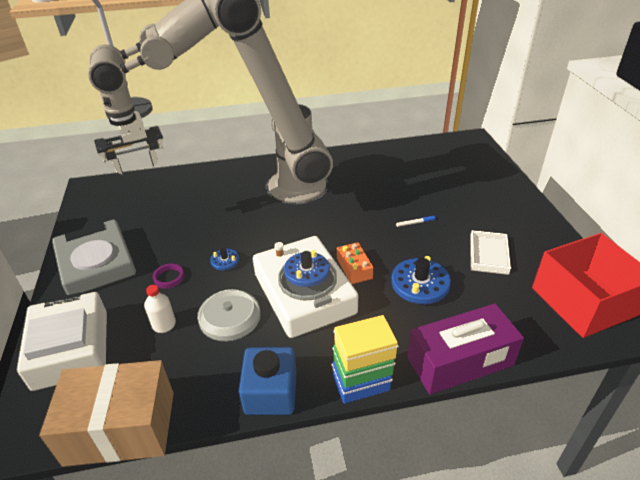

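View pics/t0.png

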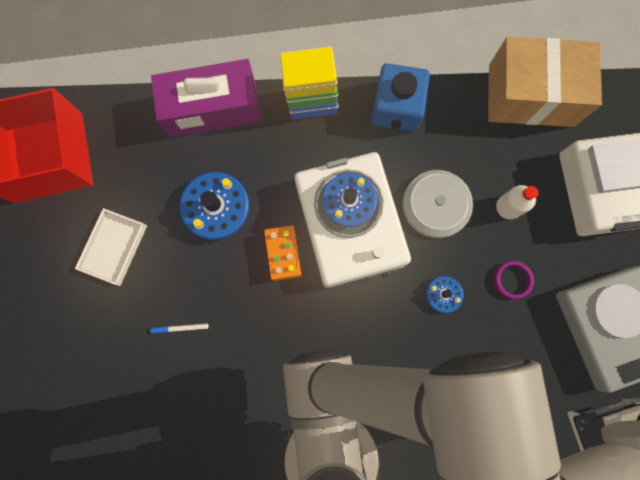

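Run:
```python
s=open('h.py').read()
s=s.replace("R=np.array(i['rotation'])","R=rpy(i['rotation'])").replace("def snap","""from scipy.spatial.transform import Rotation
def rpy(r): return Rotation.from_euler('xyz',r).as_matrix()
def snap""",1)
open('h.py','w').write(s)
```

```text
(no output)
```

The machine stands mid-table: its rotor is at about (349,200) in the top view and (307,265) in the scene view. Two look-alike rotors are loose on the table. Next I'll enlarge both views.

Run:
```python
from h import *
a=cv2.resize(cv2.imread('pics/t0.png')[150:290,290:415],None,fx=4,fy=4,interpolation=cv2.INTER_CUBIC)
b=cv2.resize(cv2.imread('pics/s0.png')[230:310,260:335],None,fx=4,fy=4,interpolation=cv2.INTER_CUBIC)
c=np.zeros((560,800,3),np.uint8); c[:560,:500]=a; c[:320,500:800]=b
cv2.imwrite('pics/z0.png',c)
```

```text
(no output)
```

View pics/z0.png

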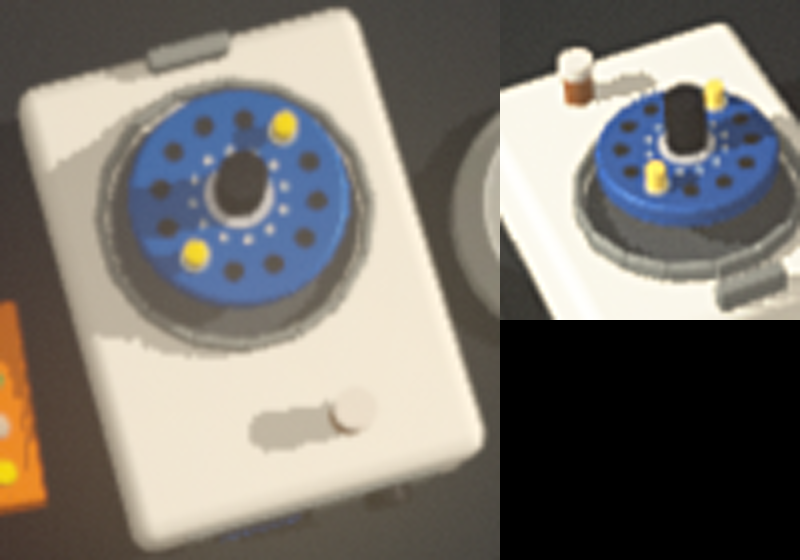

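Run:
```python
from h import *
np.set_printoptions(precision=1,suppress=True)
T=lambda x,y:(290+x/4,150+y/4)
S=lambda x,y:(260+(x-500)/4,230+y/4)
for n,c,p,z in [('disc','top',T(240,195),135.5),('lip','top',T(235,215),101),('knobtop','top',T(241,167),180.5),('ta','top',T(285,122),153.5),('tb','top',T(195,248),153.5),
 ('knobtop','scene',S(686,95),180.5),('ta','scene',S(714,84),153.5),('tb','scene',S(655,164),153.5),('disc','scene',S(688,143),135.5),('vial','top',T(354,410),121),
 ('hinge','top',T(188,50),105),('panel','top',T(140,548),85),('panelR','top',T(482,440),85),('rearL','top',T(22,95),85),('rearR','top',T(352,10),85)]:
  print(n,c,ray(c,*p,z))
o=readout.get_obs(); print(o['tool_pos'],o['tcp_rot'])
```

```text
disc top [583.3 -58.8 135.5]
lip top [580.5 -57.7 101. ]
knobtop top [587.1 -57.1 180.5]
ta top [619.4 -84.1 153.5]
tb top [549.6 -31.9 153.5]
knobtop scene [587.5 -57.2 180.5]
ta scene [550.8 -32.8 153.5]
tb scene [619.4 -84.4 153.5]
disc scene [585.5 -57.5 135.5]
vial top [ 462.4 -118.   121. ]
hinge top [679.1 -34.  105. ]
panel top [392.4   2.7  85. ]
panelR top [ 448.2 -194.3   85. ]
rearL top [661.1  64.1  85. ]
rearR top [ 707.6 -133.    85. ]
[ 127.2 -509.1  291.6] [-3.1 -0.   0.2]
```

```bash
R='0'; python3 -m creep '0.0255 0.0251 0 0 0 -0.0633 100;0.0255 0.0251 0 0 0 -0.0633 100;0.0255 0.0251 0 0 0 -0.0633 100;0.0255 0.0251 0 0 0 -0.0633 100;0.0255 0.0251 0 0 0 -0.0633 100;0.0255 0.0251 0 0 0 -0.0633 100;0.0255 0.0251 0 0 0 -0.0633 100;0.0255 0.0251 0 0 0 -0.0633 100' && python3 -m creep '0.0255 0.0251 0 0 0 -0.0633 60;0.0255 0.0251 0 0 0 -0.0633 60;0.0255 0.0251 0 0 0 -0.0633 60;0.0255 0.0251 0 0 0 -0.0633 60;0.0255 0.0251 0 0 0 -0.0633 60;0.0255 0.0251 0 0 0 -0.0633 60;0.0255 0.0251 0 0 0 -0.0633 60;0.0255 0.0251 0 0 0 -0.0633 60' && python3 -m creep '0 0 0 0 0 0 60;0 0 0 0 0 0 60;0 0 0 0 0 0 60'; python3 -c "
from h import *
np.set_printoptions(precision=3,suppress=True)
o=readout.get_obs();print(o['tool_pos'],o['tcp_rot'],o['joint_positions'])"
```

```text
time: 0.77
tool_pos: [332.1, -307.0, 292.1]
tcp_rot: [-3.141, 0.0, -0.265]
contact_force: [-0.5, -0.8, -0.9]
grip_width: 91.6
finger_force: 0.0
time: 1.43
tool_pos: [536.1, -106.1, 291.9]
tcp_rot: [3.141, 0.001, -0.771]
contact_force: [1.6, -0.5, 0.1]
grip_width: 55.5
finger_force: 0.0
time: 1.68
tool_pos: [534.9, -107.7, 291.7]
tcp_rot: [3.14, 0.001, -0.767]
contact_force: [-0.1, 0.4, -0.2]
grip_width: 55.0
finger_force: 0.0
[ 534.86  -107.712  291.662] [ 3.14   0.001 -0.767] [-0.339  0.381  1.467 -0.001  1.295  1.999]
```

```bash
python3 -m creep '0.0255 0.025 0 0 0 0 60;0.025 0.025 0 0 0 0 60;0 0 -0.02 0 0 0 60;0 0 -0.02 0 0 0 60;0 0 0 0 0 0 60' && python3 -m creep '0 0 -0.02 0 0 0 60;0 0 -0.015 0 0 0 60;0 0 -0.01 0 0 0 60;0 0 0 0 0 0 60;0 0 0 0 0 0 60'; python3 -c "
from h import *
snap('top','t1.png',(290,140,420,260),5)"
```

```text
time: 2.1
tool_pos: [583.6, -58.3, 248.4]
tcp_rot: [3.137, 0.006, -0.769]
contact_force: [-1.5, 0.0, 0.3]
grip_width: 55.3
finger_force: 0.0
time: 2.52
tool_pos: [585.6, -58.5, 207.8]
tcp_rot: [3.141, 0.0, -0.769]
contact_force: [0.1, 0.4, 0.5]
grip_width: 55.0
finger_force: 0.0
```

View pics/t1.png

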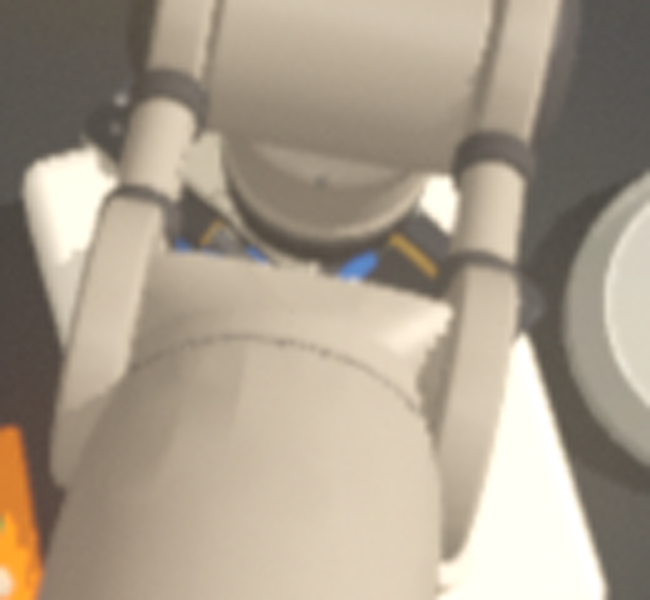

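The arm hides the knob from above. There's no contact so far, so I'll close in stages and watch the force.

```bash
python3 -m creep '0 0 0 0 0 0 38;0 0 0 0 0 0 38;0 0 0 0 0 0 38' && python3 -m creep '0 0 0 0 0 0 32;0 0 0 0 0 0 32;0 0 0 0 0 0 32' && python3 -m creep '0 0 0 0 0 0 28;0 0 0 0 0 0 28;0 0 0 0 0 0 28;0 0 0 0 0 0 28'
```

```text
time: 2.82
tool_pos: [586.0, -57.8, 208.1]
tcp_rot: [-3.141, -0.001, -0.768]
contact_force: [-0.1, -0.2, 0.6]
grip_width: 39.5
finger_force: 0.0
time: 3.07
tool_pos: [585.3, -58.2, 207.5]
tcp_rot: [3.14, 0.0, -0.768]
contact_force: [-4.5, -3.1, 3.2]
grip_width: 29.6
finger_force: 2.3
time: 3.4
tool_pos: [585.1, -58.4, 207.4]
tcp_rot: [3.139, 0.0, -0.768]
contact_force: [-4.2, -4.3, 4.2]
grip_width: 27.7
finger_force: 30.0
```

```bash
python3 -m creep '-0.0007 -0.0007 0 0 0 0 28;0 0 0 0 0 0 28;0 0 0 0 0 0 28'; python3 -m creep '0 0 -0.001 0 0 0 28;0 0 0 0 0 0 28;0 0 0 0 0 0 28'
```

```text
time: 3.65
tool_pos: [584.8, -58.7, 207.5]
tcp_rot: [3.141, 0.0, -0.768]
contact_force: [-3.8, -2.7, 4.5]
grip_width: 28.0
finger_force: 30.0
time: 3.9
tool_pos: [584.9, -58.7, 206.7]
tcp_rot: [3.141, -0.0, -0.768]
contact_force: [-4.6, -2.2, 6.7]
grip_width: 28.1
finger_force: 30.0
```

```bash
python3 -m creep '-0.0015 -0.0007 0 0 0 0 28;0 0 0 0 0 0 28;0 0 0 0 0 0 28'; python3 -m creep '0 0 -0.001 0 0 0 28;0 0 0 0 0 0 28;0 0 0 0 0 0 28'
```

```text
time: 4.15
tool_pos: [584.4, -58.9, 207.0]
tcp_rot: [-3.14, -0.002, -0.768]
contact_force: [-2.0, -0.4, 5.6]
grip_width: 28.0
finger_force: 30.0
time: 4.4
tool_pos: [584.4, -58.9, 206.3]
tcp_rot: [-3.14, -0.002, -0.768]
contact_force: [-1.6, -0.4, 7.4]
grip_width: 28.4
finger_force: 30.0
```

```bash
python3 -m creep '-0.001 0 -0.001 0 0 0 28;0 0 0 0 0 0 28;0 0 0 0 0 0.03 28;0 0 0 0 0 0.04 28;0 0 0 0 0 0.04 28;0 0 0 0 0 0.04 28'; python3 -m creep '0 0 0 0 0 0.05 28;0 0 0 0 0 0.05 28;0 0 0 0 0 0.05 28;0 0 0 0 0 0.05 28'
```

```text
time: 4.9
tool_pos: [584.2, -58.8, 205.9]
tcp_rot: [-3.138, -0.004, -0.616]
contact_force: [0.5, 0.7, 8.9]
grip_width: 28.2
finger_force: 30.0
time: 5.23
tool_pos: [584.2, -58.7, 205.9]
tcp_rot: [-3.139, -0.005, -0.416]
contact_force: [-0.3, 0.9, 8.9]
grip_width: 28.3
finger_force: 30.0
```

Lateral force is near zero and the press is steady at about 9 N. I'll keep turning.

```bash
python3 -m creep '0 0 0 0 0 0.05 28;0 0 0 0 0 0.05 28;0 0 0 0 0 0.05 28;0 0 0 0 0 0.05 28' | grep -E 'tool_pos|rot|contact'; python3 -m creep '0 0 0 0 0 0.05 28;0 0 0 0 0 0.05 28;0 0 0 0 0 0.05 28;0 0 0 0 0 0.05 28'| grep -E 'tool_pos|rot|contact'
```

```text
tool_pos: [584.2, -58.7, 205.9]
tcp_rot: [-3.14, -0.005, -0.216]
contact_force: [0.7, 0.9, 8.5]
tool_pos: [584.2, -58.6, 205.8]
tcp_rot: [-3.141, -0.005, -0.016]
contact_force: [1.2, 0.3, 7.8]
```

```bash
python3 -m creep '0 0 0 0 0 0.05 28;0 0 0 0 0 0.05 28;0 0 0 0 0 0.05 28;0 0 0 0 0 0.05 28' | grep -E 'tool_pos|rot|contact'
```

```text
tool_pos: [583.6, -58.4, 204.6]
tcp_rot: [-3.141, -0.003, 0.184]
contact_force: [1.6, 0.9, 2.2]
```

It dropped: z fell by 1.2 mm and the force dropped to 2 N. Now I'll press down gently.

```bash
python3 -m creep '0 0 -0.001 0 0 0 28;0 0 -0.001 0 0 0 28;0 0 -0.001 0 0 0 28;0 0 0 0 0 0 28' | grep -E 'tool_pos|rot|contact'; python3 -m creep '0 0 -0.001 0 0 0 28;0 0 -0.001 0 0 0 28;0 0 0 0 0 0 28' | grep -E 'tool_pos|rot|contact'
```

```text
tool_pos: [583.2, -58.5, 201.2]
tcp_rot: [-3.141, -0.002, 0.181]
contact_force: [2.9, 4.8, 2.9]
tool_pos: [583.3, -58.6, 200.1]
tcp_rot: [-3.141, -0.002, 0.181]
contact_force: [1.0, 5.5, 7.5]
```

```bash
python3 -m creep '0 0.001 -0.001 0 0 0 28;0 0 -0.001 0 0 0 28;0 0 0 0 0 0 28' | grep -E 'tool_pos|rot|contact'; python3 -m creep '0 0.0005 -0.001 0 0 0 28;0 0 -0.0005 0 0 0 28;0 0 0 0 0 0 28;0 0 0 0 0 0 28' | grep -E 'tool_pos|rot|contact'
```

```text
tool_pos: [583.4, -58.3, 198.9]
tcp_rot: [3.14, -0.003, 0.181]
contact_force: [0.1, 1.9, 13.5]
tool_pos: [583.4, -58.2, 198.1]
tcp_rot: [3.139, -0.004, 0.181]
contact_force: [-1.1, 1.9, 16.2]
```

```bash
python3 -m creep '0 0 0.0015 0 0 0 28;0 0 0.0015 0 0 0 28;0 0 0.001 0 0 0 28;0 0 0 0 0 0 28;0 0 0 0 0 0 28' | grep -E 'time|tool_pos|rot|contact'; python3 -m creep '0 0 0 0 0 0.04 28;0 0 0 0 0 0.05 28;0 0 0 0 0 0.06 28;0 0 0 0 0 0.06 28' | grep -E 'tool_pos|rot|contact'
```

```text
time: 7.82
tool_pos: [583.2, -58.2, 200.6]
tcp_rot: [3.14, -0.002, 0.181]
contact_force: [1.7, 0.1, 6.8]
tool_pos: [583.2, -57.9, 200.6]
tcp_rot: [3.14, -0.002, 0.394]
contact_force: [1.0, 1.6, 7.3]
```

```bash
python3 -m creep '0 0 0.001 0 0 0.08 28;0 0 0.001 0 0 0.1 28;0 0 0 0 0 0.1 28;0 0 0 0 0 0.1 28;0 0 0 0 0 0.1 28;0 0 0 0 0 0.1 28' | grep -E 'tool_pos|rot|contact|finger'; python3 -m creep '0 0 0 0 0 0.1 28;0 0 0 0 0 0.1 28;0 0 0 0 0 0.1 28;0 0 0 0 0 0.1 28;0 0 0 0 0 0.1 28;0 0 0 0 0 0.1 28' | grep -E 'tool_pos|rot|contact|finger'
```

```text
tool_pos: [582.7, -57.4, 201.2]
tcp_rot: [-3.141, -0.0, 0.976]
contact_force: [2.0, 4.4, 0.6]
finger_force: 30.0
tool_pos: [582.2, -57.2, 201.1]
tcp_rot: [-3.14, -0.001, 1.576]
contact_force: [0.4, 4.1, 0.9]
finger_force: 30.0
```

```bash
python3 -m creep '0 0.001 0 0 0 0.1 28;0 0 0 0 0 0.1 28;0 0 0 0 0 0.1 28;0 0 0 0 0 0.1 28;0 0 0 0 0 0.1 28;0 0 0 0 0 0.1 28;0 0 0 0 0 0.1 28;0 0 0 0 0 0.1 28' | grep -E 'tool_pos|rot|contact|finger'; python3 -m creep '0 0 0 0 0 0.1 28;0 0 0 0 0 0.1 28;0 0 0 0 0 0.1 28;0 0 0 0 0 0.1 28;0 0 0 0 0 0.1 28;0 0 0 0 0 0.1 28;0 0 0 0 0 0.1 28;0 0 0 0 0 0.1 28' | grep -E 'tool_pos|rot|contact|finger'
```

```text
tool_pos: [581.3, -57.0, 201.1]
tcp_rot: [-3.139, -0.003, 2.376]
contact_force: [-3.6, 0.7, 4.1]
finger_force: 30.0
tool_pos: [581.2, -57.7, 201.1]
tcp_rot: [-3.14, -0.004, -3.107]
contact_force: [-3.3, -2.3, 2.0]
finger_force: 30.0
```

```bash
python3 -m creep '0 -0.001 0 0 0 0.1 28;0 0 0 0 0 0.1 28;0 0 0 0 0 0.1 28;0 0 0 0 0 0.1 28;0 0 0 0 0 0.1 28;0 0 0 0 0 0.1 28;0 0 0 0 0 0.1 28;0 0 0 0 0 0.1 28' | grep -E 'tool_pos|rot|contact|finger'; python3 -m creep '0 0 0 0 0 0.1 28;0 0 0 0 0 0.1 28;0 0 0 0 0 0.05 28;0 0 0 0 0 0 28;0 0 0 0 0 0 28' | grep -E 'tool_pos|rot|contact|finger'; python3 -c "
from h import *
o=readout.get_obs();print(o['joint_positions'],o['moment'])"
```

```text
tool_pos: [581.6, -58.9, 201.1]
tcp_rot: [3.141, -0.004, -2.307]
contact_force: [-1.9, -2.9, 1.4]
finger_force: 30.0
tool_pos: [582.0, -58.7, 201.2]
tcp_rot: [3.141, -0.002, -2.064]
contact_force: [-1.7, -4.3, -0.3]
finger_force: 30.0
[-2.30662492e-01  5.33656354e-01  1.48081924e+00 -2.14983245e-03
  1.12864409e+00 -2.87859131e+00] [-0.85848936  0.19370518 -0.08965053]
```

```bash
python3 -m creep '0 0 0 0 0 0 45;0 0 0 0 0 0 60;0 0 0 0 0 0 60;0 0 0 0 0 0 60' | grep -E 'tool_pos|rot|contact|grip'; python3 -m creep '0 0 0.01 0 0 0 60;0 0 0.02 0 0 0 60;0 0 0.02 0 0 0 60;0 0 0 0 0 0 60;0 0 0 0 0 0 60' | grep -E 'tool_pos|rot|contact|grip'; python3 -c "
from h import *
snap('scene','s2.png',(250,210,350,310),6)"
```

```text
tool_pos: [582.6, -57.3, 201.6]
tcp_rot: [3.141, 0.0, -2.061]
contact_force: [0.3, 0.4, -0.0]
grip_width: 50.4
tool_pos: [583.1, -57.6, 253.4]
tcp_rot: [-3.138, 0.001, -2.061]
contact_force: [-0.6, -0.4, -1.4]
grip_width: 54.8
```

View pics/s2.png

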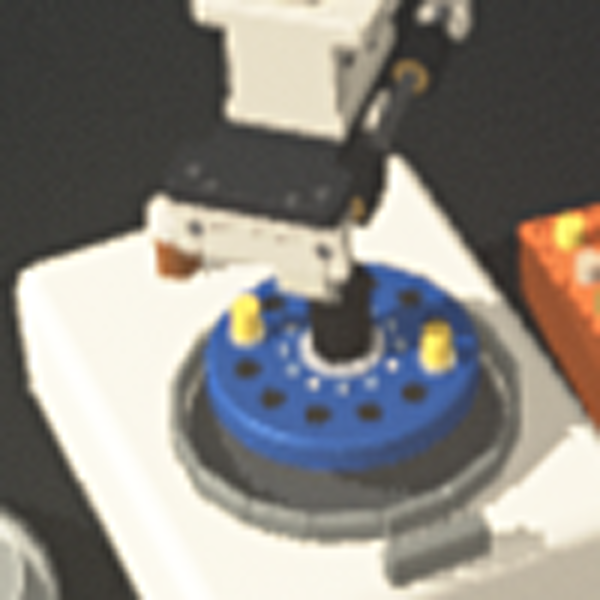

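The rotor sits low and level in the bowl, with the fingers clear of it. The tube tops are at crop (245,300) and (437,327), and I'll check the height and angle from them.

```bash
python3 - <<'E'
from h import *
for z in (147,153.5):
  a,b=[ray('scene',250+x/6,210+y/6,z) for x,y in((245,301),(437,328))]
  print(z,a.round(1),b.round(1),(a+b)/2,np.linalg.norm(a-b),np.degrees(np.arctan2(*(b-a)[1::-1])))
E
python3 -m creep '0 0 0 0 0 -0.12 60;0 0 0 0 0 -0.12 60;0 0 0 0 0 -0.12 60;0 0 0 0 0 -0.12 60;0 0 0 0 0 -0.12 60;0 0 0 0 0 -0.12 60;0 0 0 0 0 -0.12 60;0 0 0 0 0 -0.12 60' >/dev/null;  python3 -m creep '0 0 0 0 0 -0.12 60;0 0 0 0 0 -0.12 60;0 0 0 0 0 -0.12 60;0 0 0 0 0 -0.12 60;0 0 0 0 0 -0.12 60;0 0 0 0 0 -0.12 60;0 0 0 0 0 -0.12 60;0 0 0 0 0 -0.12 60' >/dev/null;  python3 -m creep '0 0 0 0 0 -0.12 60;0 0 0 0 0 -0.12 60;0 0 0 0 0 -0.12 60;0 0 0 0 0 -0.12 60;0 0 0 0 0 -0.12 60;0 0 0 0 0 -0.12 60;0 0 0 0 0 -0.12 60;0 0 0 0 0 -0.12 60' >/dev/null;  python3 -m creep '0 0 0 0 0 -0.12 60;0 0 0 0 0 -0.12 60;0 0 0 0 0 -0.12 60;0 0 0 0 0 -0.12 60;0 0 0 0 0 -0.12 60;0 0 0 0 0 -0.12 60;0 0 0 0 0 -0.12 60;0 0 0 0 0 -0.12 60' | grep -E 'time|tool_pos|rot'; python3 -m creep '0 0 0 0 0 -0.12 60;0 0 0 0 0 0 60;0 0 0 0 0 0 60' | grep -E 'time|tool_pos|rot'
```

```text
147 [566.6 -97.8 147. ] [602.7 -17.4 147. ] [584.63921672 -57.5825936  147.        ] 88.149278020679 65.85537582472712
153.5 [573.7 -98.4 153.5] [609.5 -18.5 153.5] [591.59485197 -58.49051441 153.5       ] 87.54292433195518 65.85537582472709
time: 15.03
tool_pos: [582.0, -57.5, 250.5]
tcp_rot: [-3.14, 0.002, 0.376]
time: 15.28
tool_pos: [582.2, -57.5, 250.8]
tcp_rot: [-3.141, 0.002, 0.266]
```

```bash
python3 -m creep '0.002 0 -0.02 0 0 0 60;0 0 -0.015 0 0 0 60;0 0 -0.013 0 0 0 60;0 0 0 0 0 0 60;0 0 0 0 0 0 40;0 0 0 0 0 0 40' | grep -E 'time|tool_pos|rot|contact|grip'; python3 -m creep '0 0 0 0 0 0 28;0 0 0 0 0 0 28;0 0 0 0 0 0 28;0 0 0 0 0 0 28;0 0 0 0 0 0 28' | grep -E 'time|tool_pos|rot|contact|grip|finger'
```

```text
time: 15.78
tool_pos: [584.9, -57.7, 204.4]
tcp_rot: [3.141, -0.001, 0.264]
contact_force: [0.1, 0.1, 0.1]
grip_width: 46.1
time: 16.2
tool_pos: [584.9, -57.7, 204.5]
tcp_rot: [3.141, -0.001, 0.262]
contact_force: [0.2, 1.5, 4.5]
grip_width: 27.9
finger_force: 30.0
```

Gripped and well centred. Now I'll spin 3.9 rad in the same direction.

```bash
python3 -m creep '0 0 0 0 0 0.06 28;0 0 0 0 0 0.1 28;0 0 0 0 0 0.1 28;0 0 0 0 0 0.1 28;0 0 0 0 0 0.1 28;0 0 0 0 0 0.1 28;0 0 0 0 0 0.1 28;0 0 0 0 0 0.1 28' | grep -E 'tool_pos|rot|contact'; python3 -m creep '0 0 0 0 0 0.1 28;0 0 0 0 0 0.1 28;0 0 0 0 0 0.1 28;0 0 0 0 0 0.1 28;0 0 0 0 0 0.1 28;0 0 0 0 0 0.1 28;0 0 0 0 0 0.1 28;0 0 0 0 0 0.1 28' | grep -E 'tool_pos|rot|contact'
```

```text
tool_pos: [584.1, -56.6, 204.3]
tcp_rot: [-3.14, -0.001, 1.027]
contact_force: [-2.3, 4.3, 5.6]
tool_pos: [583.1, -56.4, 204.0]
tcp_rot: [-3.139, -0.003, 1.827]
contact_force: [-6.4, 4.7, 5.8]
```

```bash
python3 -m creep '0 0 0 0 0 0.1 28;0 0 0 0 0 0.1 28;0 0 0 0 0 0.1 28;0 0 0 0 0 0.1 28;0 0 0 0 0 0.1 28;0 0 0 0 0 0.1 28;0 0 0 0 0 0.1 28;0 0 0 0 0 0.1 28' | grep -E 'tool_pos|rot|contact'; python3 -m creep '0 0 0 0 0 0.1 28;0 0 0 0 0 0.1 28;0 0 0 0 0 0.1 28;0 0 0 0 0 0.1 28;0 0 0 0 0 0.1 28;0 0 0 0 0 0.1 28;0 0 0 0 0 0.1 28;0 0 0 0 0 0.1 28' | grep -E 'tool_pos|rot|contact'
```

```text
tool_pos: [582.2, -57.0, 203.8]
tcp_rot: [-3.14, -0.006, 2.627]
contact_force: [-10.4, 1.3, 7.3]
tool_pos: [582.0, -58.0, 203.7]
tcp_rot: [3.14, -0.007, -2.856]
contact_force: [-10.3, -2.2, 7.8]
```

```bash
python3 -m creep '0 0 0 0 0 0.1 28;0 0 0 0 0 0.1 28;0 0 0 0 0 0.1 28;0 0 0 0 0 0.1 28;0 0 0 0 0 0.1 28;0 0 0 0 0 0.1 28;0 0 0 0 0 0.1 28' | grep -E 'tool_pos|rot|contact'; python3 -m creep '0 0 0 0 0 0.05 28;0 0 0 0 0 0 28;0 0 0 0 0 0 28;0 0 0 0 0 0 28' | grep -E 'time|tool_pos|rot|contact'
```

```text
tool_pos: [582.4, -58.7, 203.9]
tcp_rot: [3.138, -0.005, -2.156]
contact_force: [-8.9, -5.2, 7.1]
time: 19.78
tool_pos: [582.6, -58.8, 204.0]
tcp_rot: [3.138, -0.004, -2.111]
contact_force: [-8.6, -5.4, 8.8]
```

```bash
python3 -m creep '-0.0015 -0.001 0.001 0 0 0 28;-0.0015 -0.001 0.001 0 0 0 28;0 0 0 0 0 0 40;0 0 0 0 0 0 50;0 0 0 0 0 0 60;0.002 0.001 0 0 0 0 60;0 0 0 0 0 0 60' | grep -E 'tool_pos|contact|grip'; python3 -m creep '0 0 0.01 0 0 0 60;0 0 0.03 0 0 0 60;0 0 0.04 0 0 0 60;0 0 0.04 0 0 0 60;-0.04 0 0.01 0 0 0 60;-0.04 0 0 0 0 0 60;-0.04 0 0 0 0 0 60;-0.03 0 0 0 0 0 60' | grep -E 'time|tool_pos|contact|grip'; python3 -m creep '0 0 0 0 0 0 60;0 0 0 0 0 0 60;0 0 0 0 0 0 60'|grep -E 'time|tool_pos|contact'; python3 -c "
from h import *
snap('scene','s3.png',(250,210,350,310),6)"
```

```text
tool_pos: [584.0, -58.4, 205.8]
contact_force: [0.7, -0.5, 0.9]
grip_width: 54.0
time: 21.03
tool_pos: [430.9, -58.2, 336.6]
contact_force: [1.1, -0.0, 0.3]
grip_width: 55.4
time: 21.28
tool_pos: [434.3, -58.8, 336.7]
contact_force: [-0.1, 0.5, -0.5]
```

View pics/s3.png

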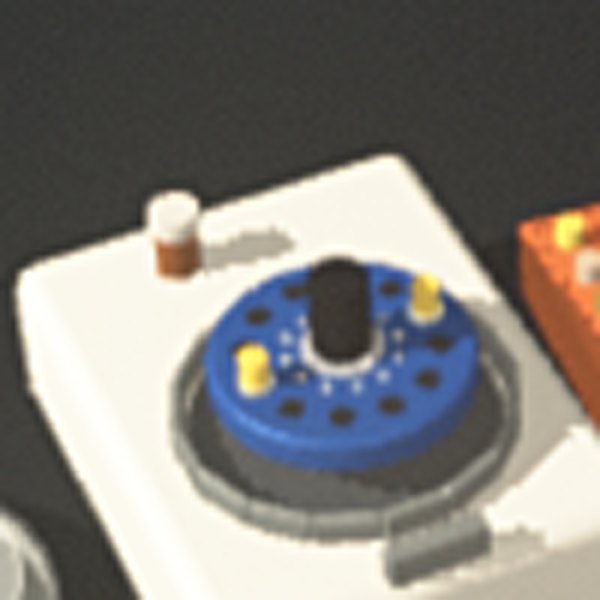

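The rotor is low and level, the vial is undisturbed, and the arm is clear. The tube tops are at (252,350) and (427,283).

Run:
```python
from h import *
a,b=[ray('scene',250+x/6,210+y/6,147) for x,y in((252,350),(427,283))]
print((a+b)/2,np.linalg.norm(a-b),np.degrees(np.arctan2(*(b-a)[1::-1])))
k=ray('scene',250+338/6,210+269/6,174); print(k)
```

```text
[585.74083237 -57.7629341  147.        ] 87.39396831332616 107.33829956157483
[584.43468077 -57.42279913 174.        ]
```

```bash
python3 -c "
from h import *
print(order.close_job())"
```

```text
the job is handed in; nothing more can be done
None
```

I handed the job in at about 21 s with the rotor pressed fully home and spun about 7.5 rad or more counter-clockwise by my estimate (7.2 needed); the press peaked near 16 N at the knob (about 20 N with the rotor's weight), the rotor was released, and nothing around it was touched; the hand-in returned no verdict.

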